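Click the white pot into the empty bench holder

TASK

Stand the loose white pot on the plate in front of the empty pot holder's open mouth and push it in along the plate, past the sprung ball in the side wall, until it clicks and stands upright and fully home against the back stop. It must slide in past the ball, not be lowered in from above; then let go of it.

Things in the scene. Friction and masses are not known exactly. Their poses are not given: they have to be found in the camera images.
- pot_center (a point): Centre of the one loose white lidded pot, a plain upright cylinder 33 mm across and 42 mm tall standing on the bench, 0.03-0.07 kg. z is its axis; its turn does not matter. Grip it from above by its upper half, the fingertips no lower than 2 mm below this point, to clear the holder's walls. The like pot that stands in the full holder is fixed.
- holder_seat (a point): On the plate's top, 5 mm above the bench, where the pot's axis stands when home (pot centre 21 mm above). Empty holder: fixed dark steel plate 96x70 mm (66 mm to -x, 30 mm to +x of here), aluminium walls 14 mm high, open at -x. x: way in; y: to the wall with the ball; z up. Back stop 17 mm on; side walls 41 mm apart; corners centre the pot. Ball's barrel ends 48 mm to y.
- holder_mouth (a point): Point on the plate's top 45 mm before holder_seat (same axes): a pot stood here does not yet touch the ball. The mouth flares from 41 to 66 mm. The full holder, alike but with a pot in it (top 47 mm above the bench), stands 11 to 18 cm to the left or right. Between the loose pot and the holders stands a jig with a red lever, 221 mm tall: carry the pot high over it.
- ball (a joint): How far the ball (16 mm across, 17 mm before holder_seat, peeping 11 mm in from the side wall, centre 7.5 mm above the plate) is pressed back, m: 0 out, 0.013 fully in. Spring 3 N when out, 4.5 N at 7 mm. The pot meets it about 34 mm short of home and presses it back 3 to 9 mm (2 to 8 N of push, up to 20 N off centre); it springs out again (under 0.003) behind the pot when home.
Things that resemble listed ones, but are neither listed nor needed, are in the scene too. What is shaped like the part that bears pot_center but green is not meant.

How it is judged (in metres and radians):
On the way:
1. the robot slides the pot in along the plate so that the ball is pushed back (over 1.5 mm) while the pot is still over 6 mm short of home (value of joint ball above 0.0015 m and x of pot_center in the frame of holder_seat below -0.006 m and z of pot_center in the frame of holder_seat below 0.035 m and contact force between any of the fingers, the arm and pot above 0.5 N).
At the end, for the whole second after the job is handed in: The loose pot stands upright (within about 8 degrees) on the empty holder's plate, its axis within 8 mm of the home point and its underside within 4 mm of the plate, and the ball has sprung back out (within 3 mm) (horizontal distance between pot_center and holder_seat below 0.008 m and z of pot_center in the frame of holder_seat below 0.025 m and angle between pot_center's own z axis and vertical below 0.15 rad and value of joint ball below 0.003 m); the robot touches nothing.
It also fails if it takes over 45 s, if anything falls off the work surface, if the arm or the gripper's body presses on something with over 40 N, if the wrist force passes 120 N, or if a joint passes its speed limit or range.

ROBOT

A 6-joint arm with a two-finger parallel gripper is mounted at the origin on a cart in front of the work surface, level with it; the furniture and walls round the work are solid. World frame = base frame: x ahead of the robot, y to its left, z up, the work surface at z = 0. Lengths are in m, angles in degrees, forces in N, time in s.
With the tool pointing down it reaches from about 0.425 to 0.95 m from the base axis. Payload 3.5 kg.
Tool frame: the origin (TCP) lies midway between the tips of the shut fingers; the grasp point (between the pads) lies 19 mm behind it; z points along the fingers, y is the line along which they close (so a half turn about z gives the same grasp; the last joint's range is limited). The gripper opens to 85 mm and grips with 20 to 120 N. Pads are 22 mm wide; open, the fingers measure 114 mm over their backs; the gripper's body (76 mm by 85 mm) begins 54 mm behind the grasp point. The pads swing forward as they close: fully open they stand 13 mm farther back than shut.
Start: joints at [-80.329, 16.404, 90.338, -0, 73.258, -8.594], TCP at [0.212, -0.641, 0.231] pointing down, gripper open.
Joint ranges: [-158.93, 158.93], [-51.34, 127.21], [12.03, 142.37], [-87.48, 267.48], [13.55, 161.25], [-162.69, 162.69]. Speed limits (degrees/s): [159.86, 159.86, 180, 180, 180, 180].

INTERFACE

Orientations are given as a 3x3 rotation matrix whose columns are the frame's x, y, z axes.
In Python, from bench import robot gives the robot as it stands.
- The arm moves only by the tool carry_out, never from a script. Its argument "moves" is a list that holds one entry, the list of rows, each a list of 6 numbers: the shift along the tool's x, y, z in cm, then the turn, a rotation vector about the tool's x, y, z in degrees. In form: [[[tx, ty, tz, rx, ry, rz], ...]]. A call has 1 to 8 rows; each row is the pose to reach, as a shift and turn from the pose commanded when the call began, along the tool's axes at that moment; what a row does not reach only later rows make up. A row lasts 1/10 s, in which the tool goes at most 50 mm and 8.59 degrees, less where a joint would pass 70% of its speed; a pose out of reach is approached as far as the arm can. A call with a gripper value outside its range is refused whole. "hand" is the closure, from 0 (fully open) to 1 (shut), set as the call begins (left out, the last holds). The fingers move at their own pace and stop on an object; "grip_force" is the grip in N (left out, the last holds). Time passes only in rows, so rows that repeat a pose let the fingers close. It gives the time, the measured TCP pose, the force, the opening and the grip force at its end, in the units of the state.
- robot.read_state(): the state, without advancing time (a new reading comes with each control period).
- robot.get_image(name): name is "scene" or "top" or "wrist"; returns the picture (384x512x3 uint8, red, green, blue); there is no depth.
- robot.camera_model(name): a dict with "intrinsics" (3x3 intrinsics, pixels), "R" (3x3) and "t" (3): a world point X has camera coordinates R X + t. Camera axes: x right, y down, z forward; pixel columns grow to the right and rows downward; lengths in m; the calibration is good to about 2 mm. A picture is of the moment at which its call begins: read the wrist's pose just before it. camera_model takes no time and is no camera call; for the wrist camera it gives the pose at the moment of the call.
- robot.finish_job(): hands the job in; it is judged then, once.
The state is a dict: "time_s": time; "joint_positions": joint angles; "qd": joint speeds; "effort": joint torques, N m; "position": TCP position; "orientation": TCP orientation; "ft_force": force on the tool from outside, world axes, zero at the start; "wrist_torque": the same for the moment, N m; "finger_gap": finger opening in m; "gripper_force": force on a finger pad.
Only numpy, scipy, OpenCV 4.12 (cv2) and the standard library are available. Lean on these libraries where they do the work, as an engineer would, in place of code of your own. Each camera call takes 0.05 s, during which the arm holds its last target. There are 200 camera calls.

## Working session

There is one attempt and no reset: what is moved stays moved. The work goes in short steps, Python scripts to look and compute and a tool call to move; the robot and the scene stay as the last step left them, time stands still between calls to the robot, and variables do not carry over. Pictures are saved under pics/ and viewed, at most 10 in all, crops included, and the job is handed in when it is done.

Besides the shell and the picture viewer there is one more tool, called after "Call:" as a command line: name --argument value ..., lists and objects as JSON in quotes. carry_out: Moves the arm, as the interface text tells. Its arguments: {"type":"object","properties":{"moves":{"type":"array","items":{"type":"array","items":{"type":"array","items":{"type":"number"}}}},"hand":{"type":"number"},"grip_force":{"type":"number"}},"required":["moves"]}

```bash
mkdir -p pics; python3 - <<'E'
from bench import robot
import cv2
for n in ("scene","top"):
    im=robot.get_image(n); cv2.imwrite(f"pics/{n}0.png",cv2.resize(im[:,:,::-1],(800,600),interpolation=cv2.INTER_CUBIC))
    c=robot.camera_model(n); print(n,c)
s=robot.read_state(); print(s)
E
```

```text
scene {'intrinsics': array([[418.96068309,   0.        , 249.67171899],
       [  0.        , 418.96068309, 186.18569697],
       [  0.        ,   0.        ,   1.        ]]), 'R': array([[-0.81455418, -0.58001231, -0.00933809],
       [-0.38220616,  0.5487308 , -0.74351393],
       [ 0.43637133, -0.60206331, -0.66865525]]), 't': array([0.38689356, 0.24949019, 0.871099  ])}
top {'intrinsics': array([[374.49721071,   0.        , 262.64524951],
       [  0.        , 374.49721071, 192.58733876],
       [  0.        ,   0.        ,   1.        ]]), 'R': array([[ 0.02230491, -0.99953012, -0.0210244 ],
       [-0.99730664, -0.02077572, -0.0703408 ],
       [ 0.06987095,  0.02253672, -0.99730143]]), 't': array([-0.01846546,  0.51246099,  0.92688124])}
{'time_s': 0.1, 'joint_positions': array([-8.03263280e+01,  1.64509367e+01,  9.04131996e+01,  1.83241582e-04,
        7.32592700e+01, -8.59514123e+00]), 'qd': array([-0.0209501 , -0.04423887, -0.21032879, -0.04963888, -0.08503912,
        0.0286841 ]), 'effort': array([ 1.61151278e-03, -4.07290614e+01, -2.93699777e+01, -1.42914873e-04,
        3.39240200e-03, -4.00066455e-06]), 'position': array([ 0.21151638, -0.6403851 ,  0.2300671 ]), 'orientation': array([[ 9.49596595e-01,  3.13474367e-01, -3.58904881e-04],
       [ 3.13474404e-01, -9.49594275e-01,  2.12373102e-03],
       [ 3.24921215e-04, -2.12919524e-03, -9.99997680e-01]]), 'ft_force': array([-0.01145071,  0.03897882,  0.20230734]), 'wrist_torque': array([-0.02133333,  0.01691304,  0.04074292]), 'gripper_force': 0.0, 'finger_gap': 0.08527762650114439}
```

View pics/top0.png

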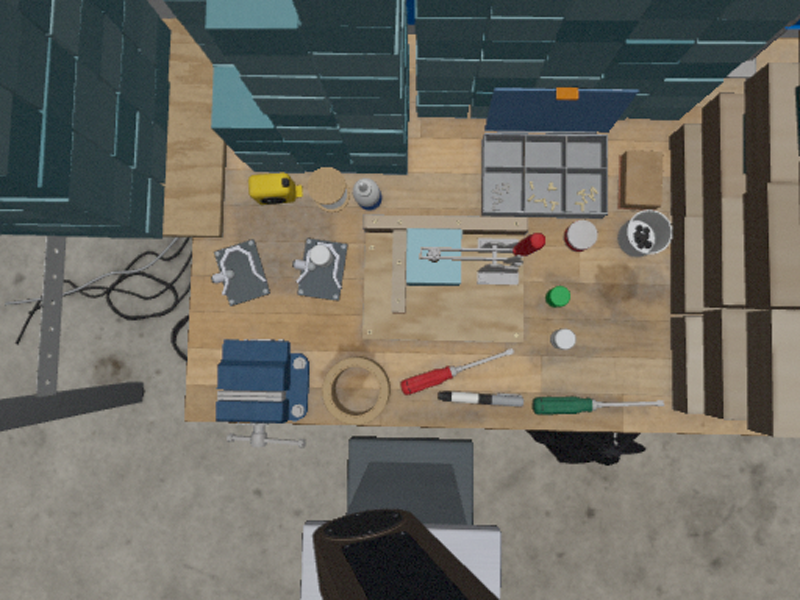

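View pics/scene0.png

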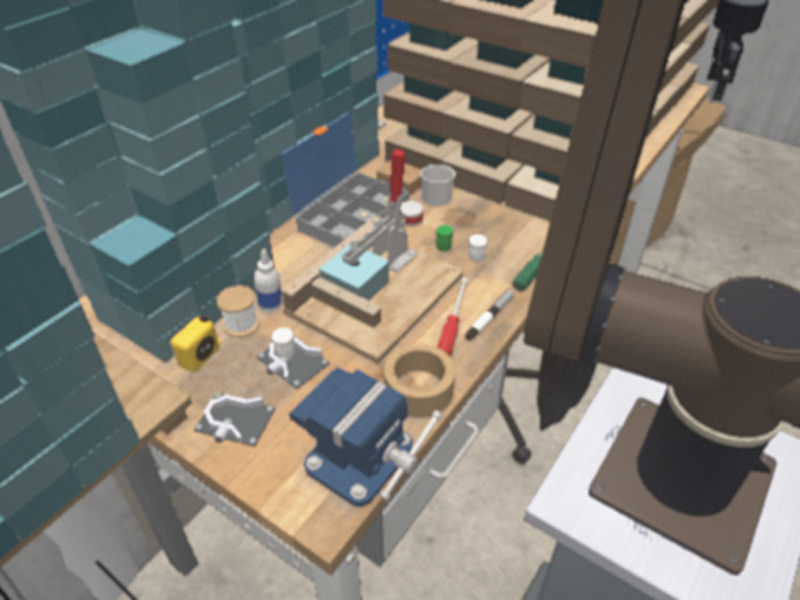

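The top view shows the loose white pot at (564,339), the green decoy at (558,296), the empty holder near (240,272) and the full one near (320,268). The scene view agrees. I'll zoom in on the empty holder.

```bash
cat > h.py <<'E'
from bench import robot
import numpy as np, cv2
def back(c,uv,z):
    d=c["R"].T@np.linalg.inv(c["intrinsics"])@[uv[0],uv[1],1]; o=-c["R"].T@c["t"]
    return o+d*(z-o[2])/d[2]
def proj(c,X):
    p=c["intrinsics"]@(c["R"]@np.array(X)+c["t"]); return p[:2]/p[2]
E
python3 - <<'E'
from h import *
im=robot.get_image("top"); c=robot.camera_model("top")
print("pot",back(c,np.array([564,339])/1.5625,.042))
p=im[205:230,345:378].astype(int); m=(p.min(2)>150); ys,xs=np.where(m); print(xs.mean()+345,ys.mean()+205,m.sum(), back(c,(xs.mean()+345,ys.mean()+205),.042))
x0,y0=128,145
a=cv2.resize(im[y0:y0+60,x0:x0+100,::-1],None,fx=8,fy=8,interpolation=cv2.INTER_CUBIC); cv2.imwrite("pics/hold.png",a)
E
```

```text
pot [ 0.45659151 -0.24851876  0.042     ]
361.3730158730159 216.56349206349205 126 [ 0.45757673 -0.24951451  0.042     ]
```

View pics/hold.png

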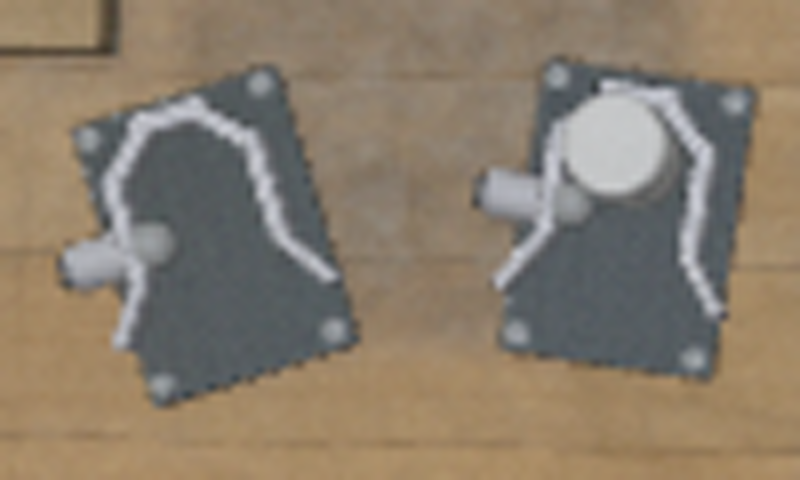

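The crop shows the empty holder opening toward the robot. Its plate corners are at about (73,130), (280,65), (358,343) and (165,408), and the ball is on the left wall at (153,243).

```bash
python3 - <<'E'
from h import *
c=robot.camera_model("top")
f=lambda p:(np.array(p)+.5)/8-.5+[128,145]
P=[back(c,f(p),.005) for p in [(73,130),(280,65),(358,343),(165,408)]]
P=np.array(P); print(P)
M=np.array([[30,35],[30,-35],[-66,-35],[-66,35]])/1000
A,B=M-M.mean(0),P[:,:2]-P[:,:2].mean(0)
th=np.arctan2((A[:,0]*B[:,1]-A[:,1]*B[:,0]).sum(),(A*B).sum())
R=np.array([[np.cos(th),-np.sin(th)],[np.sin(th),np.cos(th)]])
t=P[:,:2].mean(0)-R@M.mean(0); print("seat",t,"yaw",np.degrees(th),"res",(M@R.T+t-P[:,:2])*1000,"mouth",t+R@[-.045,0])
print("ballchk",back(c,f((153,243)),.0125)[:2]-t, R@[-.017,.0175], "barrel end", back(c,f((68,268)),.0125)[:2],t+R@[-.017,.048])
q=robot.read_state();T=q["orientation"];d=np.array([.4575,-.2495,.23])-q["position"];print("shift cm",T.T@d*100)
E
```

```text
[[0.58935352 0.32107798 0.005     ]
 [0.61185609 0.25452675 0.005     ]
 [0.52207774 0.22557638 0.005     ]
 [0.49983755 0.28712382 0.005     ]]
seat [0.57276903 0.27802723] yaw 19.305879669790738 res [[ 0.15712824 -0.10056693]
 [ 0.79734389  0.38697803]
 [-0.02593536 -2.40133025]
 [-0.92853677  2.11491916]] mouth [0.53029952 0.26314973]
ballchk [-0.02051897  0.01281188] [-0.02182974  0.01089553] barrel end [0.5436583  0.31788723] [0.54085565 0.31770766]
shift cm [ 35.61398498 -29.41786807   0.08720552]
```

Tool yaw at the start (18.3°) nearly matches the holder's yaw (19.3°), so I'll travel without turning. The path curves around the shelf on the right.

Call:
carry_out --moves '[[[2.4,-4.2,0,0,0,0],[4.8,-8.4,0,0,0,0],[7.2,-12.7,0,0,0,0],[9.6,-16.9,0,0,0,0],[13.4,-19.9,0,0,0,0],[17.2,-22.9,0,0,0,0],[21,-25.8,0,0,0,0],[25.5,-27,0,0,0,0]]]' --hand 0 --grip_force 50

```text
time_s: 0.95
position: [0.3691, -0.302, 0.2311]
orientation: [[0.95, 0.313, -0.0], [0.313, -0.95, 0.0], [-0.0, -0.0, -1.0]]
ft_force: [0.7, -0.2, 0.4]
finger_gap: 0.0853
gripper_force: 0.0
```

Call:
carry_out --moves '[[[4.5,-1.1,0,0,0,0],[8.5,-2,0,0,0,0],[8.5,-2.2,2,0,0,0],[8.5,-2.2,4,0,0,0],[8.5,-2.2,6,0,0,0],[8.5,-2.2,6,0,0,0]]]'

```text
time_s: 1.55
position: [0.4412, -0.2553, 0.1678]
orientation: [[0.949, 0.314, -0.005], [0.314, -0.949, 0.005], [-0.004, -0.006, -1.0]]
ft_force: [-0.6, 0.0, -0.3]
finger_gap: 0.0851
gripper_force: 0.0
```

```bash
python3 - <<'E'
from h import *
s=robot.read_state(); c=robot.camera_model("wrist"); im=robot.get_image("wrist"); cv2.imwrite("pics/w1.png",im[:,:,::-1])
print(s["time_s"],s["position"],s["orientation"],s["ft_force"],s["joint_positions"])
print(proj(c,[.4575,-.2495,.042]))
g=im.min(2).astype(np.uint8); _,b=cv2.threshold(g,150,255,0); n,l,st,ce=cv2.connectedComponentsWithStats(b)
for i in range(1,n):
    if st[i,4]>300: print(st[i],ce[i],back(c,ce[i],.042))
E
```

```text
1.55 [ 0.44119539 -0.25528913  0.16781417] [[ 0.94947452  0.3137971  -0.00543207]
 [ 0.31382287 -0.94946942  0.00479873]
 [-0.00365175 -0.00626098 -0.99997373]] [-0.62855144  0.02684552 -0.34590015] [-4.14718917e+01 -7.55026296e-01  1.16378411e+02 -1.14193463e-04
  6.47919048e+01  3.02389198e+01]
[257.90872996 167.45408601]
[245 154  29  28 623] [258.83948636 167.85393258] [ 0.45740477 -0.25053234  0.042     ]
```

View pics/w1.png

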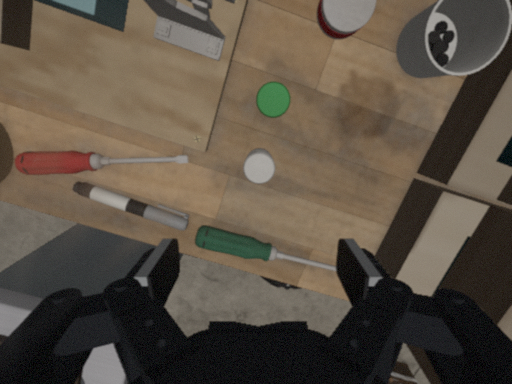

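The wrist view shows the white pot at (259,168), i.e. (0.457, -0.250), which agrees with the estimate. I'll align and descend to just above grasp height.

Call:
carry_out --moves '[[[1.5,0.1,0,0,0,0],[1.5,0.1,3,0,0,0],[1.5,0.1,6,0,0,0],[1.5,0.1,9,0,0,0],[1.5,0.1,11,0,0,0],[1.5,0.1,12,0,0,0],[1.5,0.1,12,0,0,0],[1.5,0.1,12,0,0,0]]]'

```text
time_s: 2.4
position: [0.4588, -0.2542, 0.0528]
orientation: [[0.95, 0.313, 0.002], [0.313, -0.95, -0.002], [0.001, 0.002, -1.0]]
ft_force: [-0.5, -0.6, 0.6]
finger_gap: 0.0853
gripper_force: 0.0
```

```bash
python3 - <<'E'
from h import *
s=robot.read_state(); c=robot.camera_model("wrist"); im=robot.get_image("wrist"); cv2.imwrite("pics/w2.png",im[:,:,::-1])
print(s["time_s"],s["position"],s["orientation"],s["ft_force"])
print((s["orientation"].T@(np.array([.457,-.2503,.0205])-s["position"]))*100)
g=im.min(2).astype(np.uint8); _,b=cv2.threshold(g,150,255,0); n,l,st,ce=cv2.connectedComponentsWithStats(b)
for i in range(1,n):
    if st[i,4]>300: print(st[i],ce[i],back(c,ce[i],.042))
E
```

```text
2.4 [ 0.45878652 -0.25415425  0.05280958] [[ 0.94960643  0.31343768  0.00210848]
 [ 0.31344127 -0.94960614 -0.00165793]
 [ 0.00148257  0.00223527 -0.9999964 ]] [-0.53304431 -0.6310515   0.58975175]
[-0.05363092 -0.42921992  3.22993044]
[ 229  213   45   41 1243] [251.23491553 232.96299276] [ 0.45741661 -0.2505205   0.042     ]
```

Call:
carry_out --moves '[[[0,-0.4,1,0,0,0],[0,-0.4,2,0,0,0],[0,-0.4,2.8,0,0,0],[0,-0.4,3.2,0,0,0],[0,-0.4,3.2,0,0,0],[0,-0.4,3.2,0,0,0]]]'

```text
time_s: 3.05
position: [0.4563, -0.2496, 0.0192]
orientation: [[0.95, 0.313, -0.0], [0.313, -0.95, 0.0], [-0.0, -0.0, -1.0]]
ft_force: [-0.4, -1.3, 0.8]
finger_gap: 0.0857
gripper_force: 0.0
```

Call:
carry_out --moves '[[[0,0,0,0,0,0],[0,0,0,0,0,0],[0,0,0,0,0,0],[0,0,0,0,0,0],[0,0,0,0,0,0],[0,0,0,0,0,0],[0,0,0,0,0,0],[0,0,0,0,0,0]]]' --hand 1 --grip_force 50

```text
time_s: 3.85
position: [0.4567, -0.2499, 0.0199]
orientation: [[0.95, 0.313, 0.001], [0.313, -0.95, -0.001], [0.001, 0.001, -1.0]]
ft_force: [0.0, -0.9, 5.3]
finger_gap: 0.0312
gripper_force: 49.6
```

Gripped: gap 31 mm at 50 N. Lifting high.

Call:
carry_out --moves '[[[0,0,-2,0,0,0],[0,0,-6,0,0,0],[0,0,-10,0,0,0],[0,0,-14,0,0,0],[0,0,-18,0,0,0],[0,0,-22,0,0,0],[0,0,-26,0,0,0],[0,0,-28,0,0,0]]]'

```text
time_s: 4.65
position: [0.4569, -0.2501, 0.303]
orientation: [[0.95, 0.314, 0.004], [0.314, -0.95, -0.003], [0.002, 0.004, -1.0]]
ft_force: [0.1, -0.7, -0.8]
finger_gap: 0.0312
gripper_force: 49.6
```

```bash
python3 - <<'E'
from h import *
s=robot.read_state(); print(s["time_s"],s["position"],s["finger_gap"],s["gripper_force"],s["ft_force"])
im=robot.get_image("top"); cv2.imwrite("pics/t2.png",im[:,:,::-1])
ax=np.array([np.cos(np.radians(19.3)),np.sin(np.radians(19.3))])
for d in (.075,.045): 
  tgt=np.r_[np.array([.5728,.278])-d*ax,.30]; print(d,tgt,s["orientation"].T@(tgt-s["position"])*100)
E
```

```text
4.65 [ 0.45685225 -0.25005225  0.30297477] 0.031211639478894968 49.61346745491028 [ 0.13818592 -0.71862645 -0.80918491]
0.075 [0.50201493 0.25321142 0.3       ] [ 20.06587732 -46.3741785    0.15663684]
0.045 [0.53032896 0.26312685 0.3       ] [ 23.0653848  -46.42807229   0.16373418]
```

Call:
carry_out --moves '[[[1,-2,0,0,0,0],[3,-6,0,0,0,0],[5,-10,0,0,0,0],[7,-14,0,0,0,0],[9,-18,0,0,0,0],[11,-22,0,0,0,0],[13,-26,0,0,0,0],[15,-30,0,0,0,0]]]'

```text
time_s: 5.5
position: [0.5038, 0.0842, 0.2972]
orientation: [[0.95, 0.313, -0.003], [0.313, -0.95, -0.0], [-0.003, -0.001, -1.0]]
ft_force: [0.8, -0.5, -0.2]
finger_gap: 0.0314
gripper_force: 49.7
```

Call:
carry_out --moves '[[[2,-4,0,0,0,0],[4,-8,0,0,0,0],[6,-12,0,0,0,0],[7.5,-15.5,0,0,0,0],[8,-16.4,0,0,0,0],[8,-16.4,0,0,0,0],[8,-16.4,0,0,0,0]]]'

```text
time_s: 6.2
position: [0.5289, 0.2622, 0.298]
orientation: [[0.95, 0.313, -0.002], [0.313, -0.95, -0.001], [-0.002, 0.001, -1.0]]
ft_force: [-0.5, -0.5, 0.1]
finger_gap: 0.0311
gripper_force: 49.7
```

```bash
python3 - <<'E'
from h import *
s=robot.read_state(); c=robot.camera_model("wrist"); im=robot.get_image("wrist"); cv2.imwrite("pics/w3.png",cv2.resize(im[:,:,::-1],(800,600),interpolation=cv2.INTER_CUBIC))
print(s["time_s"],s["position"],s["orientation"],s["finger_gap"],s["ft_force"])
ax=np.array([np.cos(np.radians(19.3)),np.sin(np.radians(19.3))]); ay=np.array([-ax[1],ax[0]])
for a,b in [(.03,.035),(.03,-.035),(-.066,-.035),(-.066,.035),(0,0)]:
  print(proj(c,np.r_[np.array([.5728,.278])+a*ax+b*ay,.005])*1.5625)
E
```

```text
6.2 [0.52887154 0.26217523 0.2980098 ] [[ 9.49697730e-01  3.13161569e-01 -2.01310250e-03]
 [ 3.13159233e-01 -9.49699610e-01 -1.39465910e-03]
 [-2.34859629e-03  6.94082945e-04 -9.99997001e-01]] 0.031111072118830276 [-0.49269003 -0.49337576  0.10825188]
[365.10177282 168.73250985]
[435.5802647 167.3829318]
[435.14229735 262.31552086]
[369.13778183 263.51454321]
[400.9165275  199.05397993]
```

View pics/w3.png

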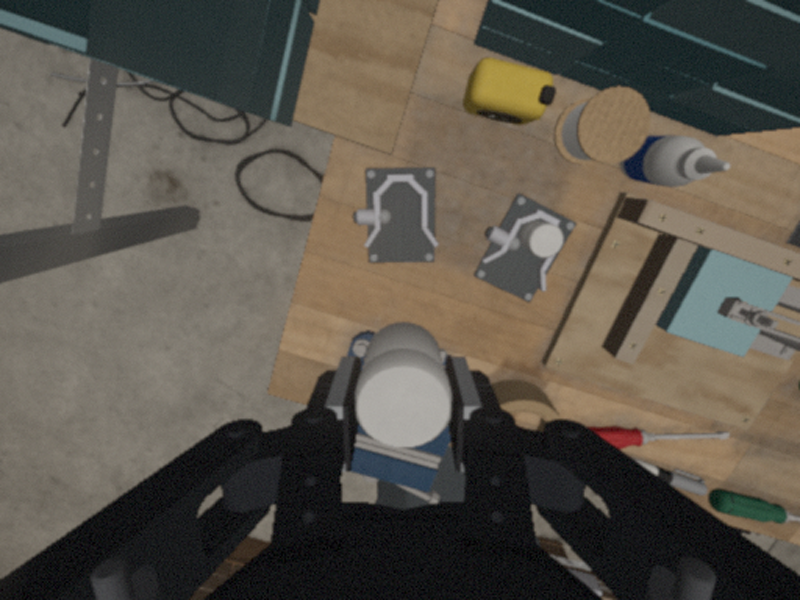

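The wrist view shows the empty holder's plate corners at (366,169), (436,167), (436,262) and (370,263). These match the projections of my estimate to about 1 px, and the pot is held upright and centred. I'll descend at the mouth.

Call:
carry_out --moves '[[[0,0,3,0,0,0],[0,0,7,0,0,0],[0,0,11,0,0,0],[0,0,15,0,0,0],[0,0,19,0,0,0],[0,0,22,0,0,0],[0,0,24.5,0,0,0],[0,0,25.5,0,0,0]]]'

```text
time_s: 7.05
position: [0.5275, 0.2609, 0.0414]
orientation: [[0.95, 0.311, -0.005], [0.311, -0.95, -0.002], [-0.005, 0.0, -1.0]]
ft_force: [-1.0, 0.1, -1.0]
finger_gap: 0.0315
gripper_force: 49.7
```

Call:
carry_out --moves '[[[0,0,0.5,0,0,0],[0,0,1,0,0,0],[0,0,1.2,0,0,0],[0,0,1.2,0,0,0],[0,0,1.2,0,0,0]]]'

```text
time_s: 7.55
position: [0.5299, 0.2634, 0.0333]
orientation: [[0.95, 0.314, 0.002], [0.314, -0.95, 0.001], [0.002, 0.0, -1.0]]
ft_force: [0.4, -0.2, -1.2]
finger_gap: 0.0317
gripper_force: 49.7
```

```bash
python3 - <<'E'
from h import *
s=robot.read_state(); c=robot.camera_model("wrist"); im=robot.get_image("wrist"); cv2.imwrite("pics/w4.png",cv2.resize(im[:,:,::-1],(800,600),interpolation=cv2.INTER_CUBIC))
print(s["time_s"],s["position"],s["orientation"],s["finger_gap"],s["ft_force"])
ax=np.array([np.cos(np.radians(19.3)),np.sin(np.radians(19.3))]); ay=np.array([-ax[1],ax[0]])
for a,b in [(.03,.035),(.03,-.035),(-.066,-.035),(-.066,.035),(0,0)]:
  print(proj(c,np.r_[np.array([.5728,.278])+a*ax+b*ay,.005])*1.5625)
d=s["position"][:2]-[.5728,.278]; print("in holder",d@ax,d@ay)
E
```

```text
7.55 [0.52986672 0.26341136 0.0333453 ] [[ 9.49563267e-01  3.13570897e-01  1.70139640e-03]
 [ 3.13570502e-01 -9.49564789e-01  5.00577068e-04]
 [ 1.77255252e-03  5.81781295e-05 -9.99998427e-01]] 0.031673270247138646 [ 0.44940221 -0.15441138 -1.16839125]
[310.45577001 169.92642608]
[489.41517578 166.58483674]
[480.54731178 386.83775973]
[327.56235524 389.31346773]
[401.28332754 244.56757136]
in holder -0.045342224536611436 0.0004212985632351656
```

View pics/w4.png

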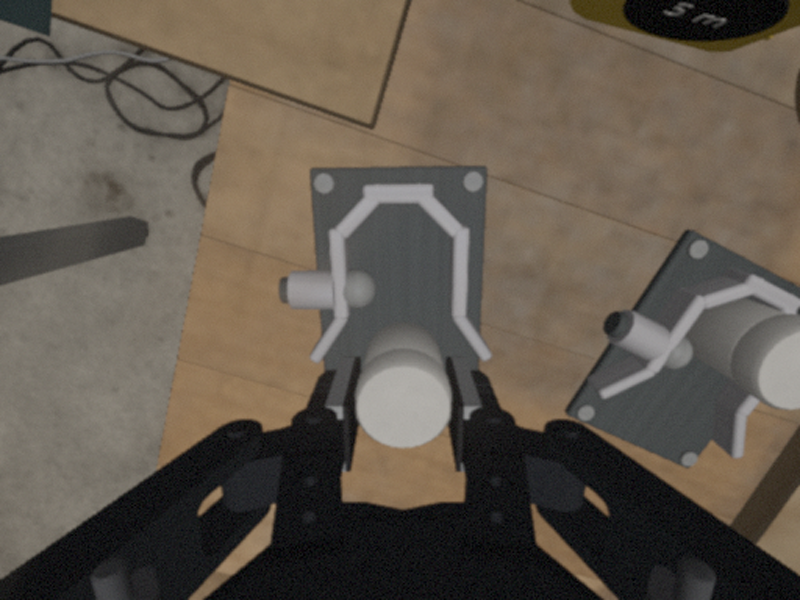

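The plate corners at (311,168) and (487,166) still match, so the pot is in line with the channel. I'll lower it to the plate.

Call:
carry_out --moves '[[[0,0,0.3,0,0,0],[0,0,0.5,0,0,0],[0,0,0.6,0,0,0],[0,0,0.7,0,0,0],[0,0,0.7,0,0,0],[0,0,0.7,0,0,0]]]'

```text
time_s: 8.2
position: [0.5292, 0.2631, 0.0253]
orientation: [[0.95, 0.313, -0.0], [0.313, -0.95, -0.0], [-0.0, 0.0, -1.0]]
ft_force: [-1.0, -0.2, 0.8]
finger_gap: 0.0314
gripper_force: 49.7
```

Call:
carry_out --moves '[[[0.5,0,0,0,0,0],[1,0,0,0,0,0],[1.4,0,0,0,0,0],[1.8,0,0,0,0,0],[2.2,0,0,0,0,0],[2.5,0,0,0,0,0],[2.8,0,0,0,0,0],[3.1,0,0,0,0,0]]]'

```text
time_s: 9.0
position: [0.5592, 0.2725, 0.0252]
orientation: [[0.95, 0.313, 0.001], [0.313, -0.95, -0.001], [0.0, 0.001, -1.0]]
ft_force: [1.3, -4.3, 0.0]
finger_gap: 0.0312
gripper_force: 49.6
```

Call:
carry_out --moves '[[[0.3,0,0,0,0,0],[0.6,-0.1,0,0,0,0],[0.9,-0.1,0,0,0,0],[1.2,-0.1,0,0,0,0],[1.4,-0.1,0,0,0,0],[1.5,-0.1,0,0,0,0],[1.5,-0.1,0,0,0,0],[1.5,-0.1,0,0,0,0]]]'

```text
time_s: 9.8
position: [0.5726, 0.279, 0.0254]
orientation: [[0.95, 0.313, 0.0], [0.313, -0.95, 0.001], [0.001, -0.001, -1.0]]
ft_force: [1.4, -0.8, 0.7]
finger_gap: 0.0313
gripper_force: 49.7
```

```bash
python3 - <<'E'
from h import *
s=robot.read_state(); im=robot.get_image("wrist"); cv2.imwrite("pics/w5.png",cv2.resize(im[:,:,::-1],(800,600),interpolation=cv2.INTER_CUBIC))
print(s["time_s"],s["position"],s["finger_gap"],s["ft_force"])
ax=np.array([np.cos(np.radians(19.3)),np.sin(np.radians(19.3))]); ay=np.array([-ax[1],ax[0]])
d=s["position"][:2]-[.5728,.278]; print("in holder",d@ax,d@ay, "force",s["ft_force"][:2]@ax,s["ft_force"][:2]@ay)
E
```

```text
9.8 [0.57258698 0.27899843 0.02541345] 0.03130589042956421 [ 1.44736599 -0.82867718  0.65397842]
in holder 0.00012895008287824546 0.0010127291108605536 force 1.0921356671976379 -1.260481605893228
```

View pics/w5.png

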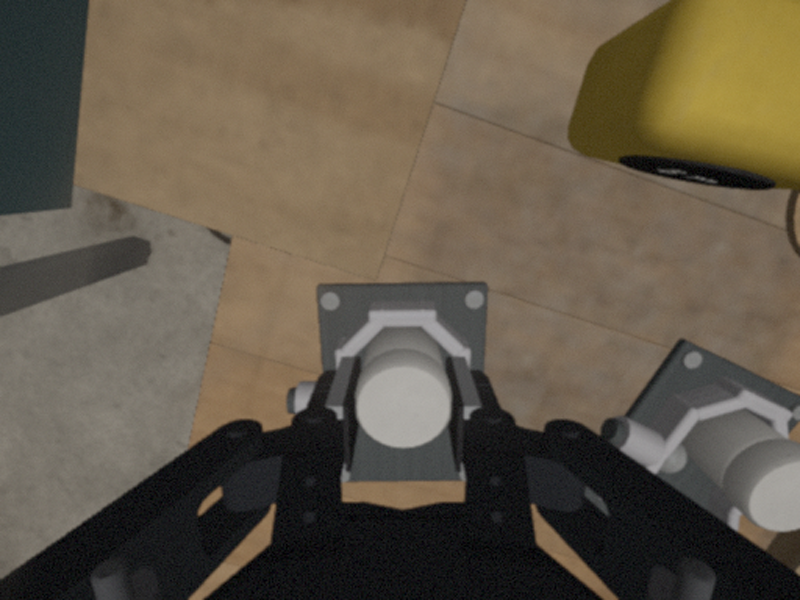

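The pot at (403,400) is against the rear corner walls, or very nearly. I'll press a little further until the stop shows in the force.

Call:
carry_out --moves '[[[0.1,0.05,0,0,0,0],[0.2,0.1,0,0,0,0],[0.2,0.1,0,0,0,0],[0.2,0.1,0,0,0,0]]]'

```text
time_s: 10.25
position: [0.5732, 0.2785, 0.025]
orientation: [[0.95, 0.313, -0.004], [0.313, -0.95, 0.0], [-0.004, -0.001, -1.0]]
ft_force: [-5.1, 1.7, 2.7]
finger_gap: 0.0314
gripper_force: 49.8
```

There's about 5 N back from the stop, so the pot is home. Releasing.

Call:
carry_out --moves '[[[0,0,0,0,0,0],[0,0,0,0,0,0],[0,0,0,0,0,0],[0,0,0,0,0,0],[0,0,0,0,0,0],[0,0,0,0,0,0]]]' --hand 0

```text
time_s: 10.85
position: [0.575, 0.2781, 0.0253]
orientation: [[0.95, 0.313, 0.0], [0.313, -0.95, -0.0], [0.0, 0.0, -1.0]]
ft_force: [-0.2, 0.6, -0.3]
finger_gap: 0.0852
gripper_force: 0.0
```

Call:
carry_out --moves '[[[0,0,-1,0,0,0],[0,0,-3,0,0,0],[0,0,-6,0,0,0],[0,0,-9,0,0,0],[-2,0,-12,0,0,0],[-4,0,-15,0,0,0],[-5,0,-15,0,0,0],[-5,0,-15,0,0,0]]]'

```text
time_s: 11.65
position: [0.5268, 0.2625, 0.1767]
orientation: [[0.95, 0.314, 0.002], [0.314, -0.95, 0.001], [0.002, 0.0, -1.0]]
ft_force: [0.6, -0.1, -1.5]
finger_gap: 0.0857
gripper_force: 0.0
```

```bash
python3 - <<'E'
from h import *
s=robot.read_state(); c=robot.camera_model("wrist"); im=robot.get_image("wrist")
print(s["time_s"],s["position"],s["finger_gap"],s["ft_force"])
p=proj(c,[.5728,.278,.047]); print(p)
x0,y0=int(p[0])-60,int(p[1])-50
cr=im[y0:y0+100,x0:x0+120]; cv2.imwrite("pics/w6.png",cv2.resize(cr[:,:,::-1],None,fx=5,fy=5,interpolation=cv2.INTER_CUBIC))
_,b=cv2.threshold(cr.min(2),150,255,0); n,l,st,ce=cv2.connectedComponentsWithStats(b)
for i in range(1,n):
    if st[i,4]>150: print(st[i],back(c,ce[i]+[x0,y0],.047))
E
```

```text
11.65 [0.5268469  0.26251174 0.17670611] 0.08570135413910471 [ 0.60718936 -0.05148184 -1.46120308]
[257.20093356 136.76306096]
[ 32  26  59  62 415] [0.57568527 0.27898562 0.047     ]
[ 45  35  30  31 701] [0.57349044 0.27855683 0.047     ]
```

View pics/w6.png

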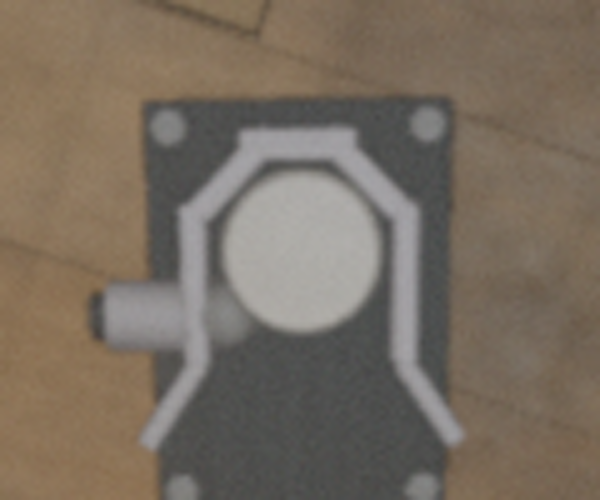

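The pot (crop centre (302,250)) stands upright against the back corners, 0.9 mm from the estimated seat. The ball at (235,315) has sprung out behind it, and the gripper is clear.

```bash
python3 -c "
from bench import robot
print(robot.finish_job())"
```

```text
the job is handed in; nothing more can be done
None
```

I slid the pot in past the ball to the back stop, released it and handed the job in; my last picture showed it upright, about 1 mm from the estimated home point, with the ball sprung back out, but no verdict came back.

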